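# Check returned spares in on their outline mats

## Robot

A 7-joint arm with a two-finger parallel gripper is mounted at the origin on the work surface. World frame = base frame: x ahead of the robot, y to its left, z up, the work surface at z = 0. Lengths are in m, angles in rad, forces in N, time in s.
With the tool pointing down it reaches from about 0.425 to 0.925 m from the base axis. Payload 6.8 kg.
Tool frame: the origin (TCP) lies at the very end of the fingers, on their centre line; the grasp point (between the pads) lies 19 mm behind it (r.grip_depth is the distance from the TCP to the grasp point, in m); z points along the fingers, y is the direction in which the jaws open and shut (so a half turn about z gives the same grasp; the last joint's range is limited). The gripper opens to 85 mm and grips with 20 to 120 N. Pads are 22 mm wide; open, the fingers measure 114 mm over their backs; the gripper's body (76 mm by 85 mm) begins 54 mm behind the grasp point. The pads swing forward as they close: fully open they stand 13 mm farther back than shut.
Start: joints at [1.053, 0.477, 0.022, 1.555, -0.011, 1.109, -0.083], TCP at [0.269, -0.619, 0.231] pointing down, gripper open.
Joint ranges: [-2.96, 2.96], [-0.34, 2.1], [-1.41, 1.46], [0.24, 2.44], [-1.37, 4.51], [0.17, 1.92], [-2.96, 2.96]. Speed limits (rad/s): [2.39, 2.39, 3.14, 3.14, 3.14, 3.14, 3.14].

## Interface

Orientations are given as a rotation vector (axis times angle).
In Python, from bench import r, grab_frame gives the robot as it stands. The module is installed in compiled form; this text tells all that it offers.
- The arm moves only by the tool play_rows, never from a script. Its argument "increments" is a list of rows, each a list of 7 numbers: the shift along the tool's x, y, z in mm, then the turn, a rotation vector about the tool's x, y, z in rad, then the closure in counts, from 0 (fully open) to 255 (shut). In form: [[tx, ty, tz, rx, ry, rz, claw], ...]. A call has 1 to 5 rows; each row shifts and turns the pose as measured when the row begins, along the tool's axes as they then stand; what a row does not reach is not made up. A row lasts 1/10 s, in which the tool goes at most 50 mm and 8.59 degrees, less where a joint would pass 70% of its speed; a pose out of reach is approached as far as the arm can. A call is refused whole if a number of a shift passes 50 or a number of a turn 0.15, either way. A call with a gripper value outside its range is refused whole. The fingers move at their own pace and stop on an object; "force" is the grip in N (left out, the last holds). Time passes only in rows, so rows that do not move let the fingers close. It gives the time, the measured TCP pose, the force and the opening at its end, in the units of the state.
- r.get_obs(): the state, without advancing time (a new reading comes with each control period).
- grab_frame(name): name is "scene" or "top" or "wrist"; returns a dict with "color" (480x640x3 uint8, blue, green, red), "depth" (480x640 float32, m along the optical axis (not along the pixel's ray), 0 where there is no reading), "K" (3x3 intrinsics, pixels), "T" (4x4, takes a point from camera to world coordinates). Camera axes: x right, y up, looking along -z (the intrinsics and any distortion apply to the point x, -y, -z); pixel columns grow to the right and rows downward; lengths in m; the calibration is good to about 2 mm. A picture is of the moment at which its call begins.
- r.hand_in(): hands the job in, once; it reports no verdict.
The state is a dict: "clock": time; "joints": joint angles; "qvel": joint speeds; "tau": joint torques, N m; "tcp_pos": TCP position; "orientation": TCP orientation; "contact_force": force on the tool from outside, world axes, zero at the start; "moment": the same for the moment, N m; "grip_width": finger opening in m.
Only numpy, scipy, OpenCV 4.12 (cv2) and the standard library are available. Lean on these libraries where they do the work, as an engineer would, in place of code of your own. Each camera call takes 0.05 s, during which the arm holds its last target.

## Task

Four spare parts have come back to the stockroom bench: put each one flat on the black mat whose yellow outline has its shape (pulley on the circle, square flange on the square, brass pipe cross on the cross, pillow-block bearing on the long rectangle), centred in the outline and turned to match it. Set the parts down rather than dropping them, and leave the oil bottle standing where it is.

Things in the scene. Friction and masses are not known exactly. Their poses are not given: they have to be found in the camera images.
- pulley: Bare aluminium V-belt pulley lying flat: grooved disc 86 mm across and 20 mm high with a round hub, 34 mm across, standing up from its centre to 56 mm above the underside (grip the hub; 36 mm of it stands clear of the disc). About 0.4 kg. Origin: centre of the underside; z is up along the hub. Round: its turn does not matter. Goes to the mat with the circle.
- flange: Red painted pipe flange lying flat: square plate 70 x 70 mm, 12 mm thick, with four bolt holes, and a round hub 40 mm across standing up from its centre to 52 mm above the underside (grip the hub). About 0.5 kg. Origin: centre of the underside; z is up along the hub; x and y are parallel to the plate's edges. Looks the same every quarter turn.
- cross: Brass four-way pipe cross lying flat: four equal arms 90 mm from end to end, 30 mm across at the collars (tops 30 mm above the underside), and a square plug 24 x 24 mm standing up from its centre to 60 mm above the underside (grip the plug). About 0.45 kg. Origin: centre of the underside; z is up; x and y run along the arms and square to the plug's flats. Looks the same every quarter turn.
- bearing: Green painted pillow-block bearing, upright: foot 96 mm long (x), 34 mm wide (y), 14 mm thick with a bolt hole at each end; above its middle a round housing 56 mm across and 30 mm thick (faces at y = +-15 mm), its top 64 mm above the underside (grip it across its two flat faces, along y). About 0.55 kg. Origin: centre of the underside; z is up, x along the foot. Looks the same every half turn.
- mat_circle: Round black rubber mat, 124 mm across, 4 mm thick, fixed to the bench, with a yellow painted outline 3 mm wide (flat, no walls): a circle 96 mm across. For the pulley. Origin: centre of the mat and its outline, at the underside, 4 mm below the top; z is up.
- mat_square: Round black rubber mat, 124 mm across, 4 mm thick, fixed to the bench, with a yellow painted outline 3 mm wide (flat, no walls): a square of 80 mm. For the flange. Origin: centre of the mat and its outline, at the underside, 4 mm below the top; z is up; x and y are parallel to the square's sides.
- mat_cross: Round black rubber mat, 124 mm across, 4 mm thick, fixed to the bench, with a yellow painted outline 3 mm wide (flat, no walls): an equal-armed cross, 100 mm from end to end, arms 40 mm wide. For the brass cross. Origin: centre of the mat and its outline, at the underside, 4 mm below the top; z is up; x and y run along the arms.
- mat_bar: Round black rubber mat, 124 mm across, 4 mm thick, fixed to the bench, with a yellow painted outline 3 mm wide (flat, no walls): a long rectangle, 106 x 44 mm. For the pillow-block bearing. Origin: centre of the mat and its outline, at the underside, 4 mm below the top; z is up; x runs along the long side.
- oil_bottle: Small standing green oil bottle with a yellow label and a red cap, 38 mm across, 115 mm high, light and loose; it stands among the parts and mats and must stay standing where it is. Origin: centre of the underside; z is up.
Mind the look-alikes: they are no part of the job. There is more than one size of the flange; the one meant has the size given above.

How it is judged:
At the end, for the whole second after the job is handed in: Each part rests upright on its own mat, its centre within 12 mm of the outline's centre, and (except the round pulley) turned to match the outline within 0.22 rad, counting quarter turns of the flange and cross and half turns of the bearing as equal; all at rest, the oil bottle upright (horizontal distance between pulley and mat_circle below 0.012 m and z of pulley in the frame of mat_circle between 0.001 and 0.008 m and angle between each of pulley, flange, cross, bearing's own z axis and vertical below 0.1 rad and linear speed of each of pulley, flange, cross, bearing below 0.02 m/s and angular speed of each of pulley, flange, cross, bearing below 0.15 rad/s and horizontal distance between flange and mat_square below 0.012 m and z of flange in the frame of mat_square between 0.001 and 0.008 m and (angle between the x axis of flange and the x axis of mat_square, either way round below 0.22 rad or angle between the x axis of flange and the y axis of mat_square, either way round below 0.22 rad) and horizontal distance between cross and mat_cross below 0.012 m and z of cross in the frame of mat_cross between 0.001 and 0.008 m and (angle between the x axis of cross and the x axis of mat_cross, either way round below 0.22 rad or angle between the x axis of cross and the y axis of mat_cross, either way round below 0.22 rad) and horizontal distance between bearing and mat_bar below 0.012 m and z of bearing in the frame of mat_bar between 0.001 and 0.008 m and angle between the x axis of bearing and the x axis of mat_bar, either way round below 0.22 rad and angle between oil_bottle's own z axis and vertical below 0.2 rad); the robot touches nothing.
It fails at once if a part is dropped (falls free, faster than 0.7 m/s: about 25 mm) ((linear speed of pulley above 0.7 m/s and contact force between pulley and the fingers below 0.02 N) or (linear speed of flange above 0.7 m/s and contact force between flange and the fingers below 0.02 N) or (linear speed of cross above 0.7 m/s and contact force between cross and the fingers below 0.02 N) or (linear speed of bearing above 0.7 m/s and contact force between bearing and the fingers below 0.02 N)).
It fails at once if the oil bottle is knocked over (angle between oil_bottle's own z axis and vertical above 0.5 rad).
It fails at once if the oil bottle is pushed away from its place by more than 30 mm (distance of oil_bottle from where it was at the start of the episode above 0.03 m).
It also fails if it takes over 102 s, if anything falls off the work surface, if the arm or the gripper's body presses on something with over 40 N, if the wrist force passes 120 N, or if a joint passes its speed limit or range.

## Working session

There is one attempt and no reset: what is moved stays moved. The work goes in short steps, Python scripts to look and compute and a tool call to move; the robot and the scene stay as the last step left them, time stands still between calls to the robot, and variables do not carry over. Pictures are saved under pics/ and viewed, and the job is handed in when it is done.

Besides the shell and the picture viewer there is one more tool, called after ">>>" by a JSON object that holds its "api" and its "payload". play_rows: Moves the arm, as the interface text tells. Its arguments: {"type":"object","properties":{"increments":{"type":"array","items":{"type":"array","items":{"type":"number"}}},"force":{"type":"number"}},"required":["increments"]}

```bash
mkdir -p pics
cat > h.py <<'E'
import numpy as np, cv2
from bench import r, grab_frame
from scipy.spatial.transform import Rotation as R
def ray(f,u,v,z):
    K,T=f["K"],f["T"]
    d=np.array([(u-K[0,2])/K[0,0],-(v-K[1,2])/K[1,1],-1.0]); d=T[:3,:3]@d; o=T[:3,3]
    return o+d*(z-o[2])/d[2]
def cloud(f):
    K,T,D=f["K"],f["T"],f["depth"]
    v,u=np.mgrid[:480,:640]
    P=np.stack([(u-K[0,2])/K[0,0]*D,-(v-K[1,2])/K[1,1]*D,-D],-1)
    return P@T[:3,:3].T+T[:3,3]
E
python3 - <<'E'
from h import *
for n in ["scene","top","wrist"]:
    f=grab_frame(n); cv2.imwrite(f"pics/{n}0.png",f["color"]); np.savez(f"{n}0.npz",**f); print(n,f["K"].tolist(),f["T"].round(3).tolist())
print(r.get_obs(), r.grip_depth)
E
```

```text
scene [[471.4452654012497, 0.0, 321.4747857061177], [0.0, 471.4452654012497, 250.79933727297052], [0.0, 0.0, 1.0]] [[-0.583, -0.539, 0.608, 1.141], [0.812, -0.405, 0.42, 0.476], [0.02, 0.739, 0.674, 0.697], [0.0, 0.0, 0.0, 1.0]]
top [[545.4470465780489, 0.0, 315.5382667446335], [0.0, 545.4470465780489, 239.38745592315934], [0.0, 0.0, 1.0]] [[0.078, 0.969, -0.236, 0.3], [-0.997, 0.077, -0.013, 0.051], [0.006, 0.236, 0.972, 1.033], [0.0, 0.0, 0.0, 1.0]]
wrist [[356.59671922425713, 0.0, 320.9665171947539], [0.0, 356.59671922425713, 243.8666789874642], [0.0, 0.0, 1.0]] [[0.399, 0.88, 0.256, 0.335], [-0.917, 0.383, 0.111, -0.59], [-0.0, -0.28, 0.96, 0.374], [0.0, 0.0, 0.0, 1.0]]
{'clock': 0.15, 'joints': array([ 1.05289421,  0.47766464,  0.02237995,  1.55617161, -0.01148562,
        1.10926718, -0.08310716]), 'qvel': array([-0.00061156, -0.00118579,  0.00170606, -0.00348942,  0.0012408 ,
        0.00131992, -0.00084139]), 'tau': array([ 1.35992112e-03, -5.96923864e+01,  1.60980530e+00, -2.81493402e+01,
        1.26631244e-02,  6.61033599e-03,  2.50948062e-06]), 'tcp_pos': array([ 0.26874447, -0.61873281,  0.23053547]), 'orientation': array([-3.07458334e+00, -6.38933283e-01,  6.32573533e-04]), 'contact_force': array([ 0.38534585, -0.04412402,  1.23575281]), 'moment': array([-0.00212674, -0.01161467,  0.03392103]), 'grip_width': 0.08547742269618208} 0.0187
```

View pics/top0.png

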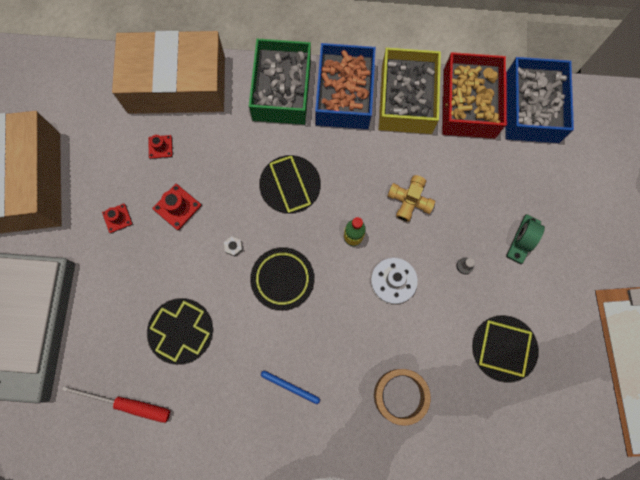

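View pics/scene0.png

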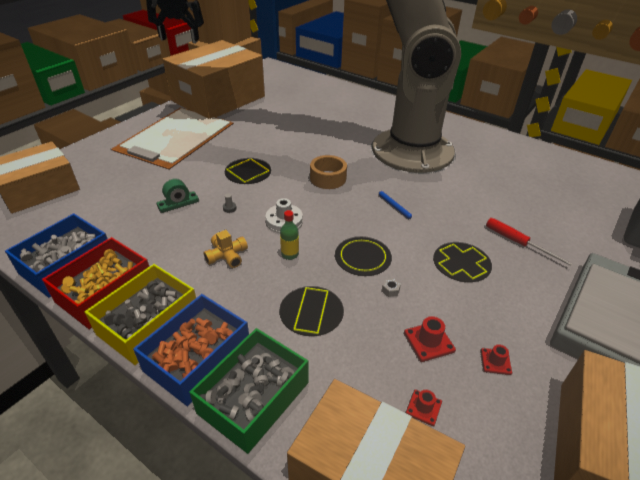

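View pics/wrist0.png

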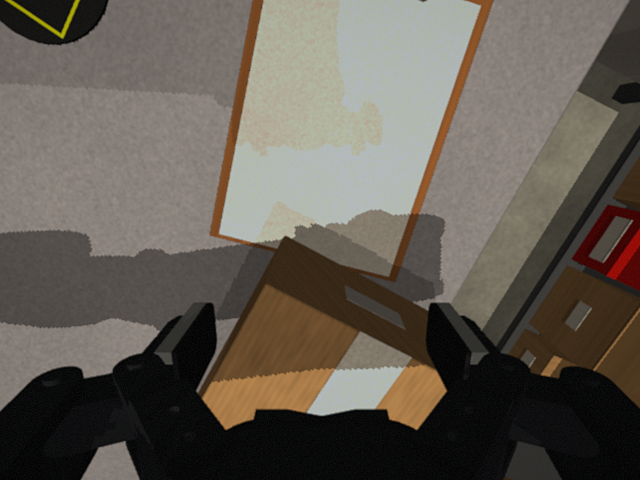

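The top view shows these candidates:
- **Flange:** red ones at (177,203) large, (160,146) small and (117,216) small.
- **Pulley:** the aluminium disc at (395,280). The tape ring at (403,397), the bolt at (466,265) and the nut at (233,246) could be mistaken for it.
- **Cross:** brass at (411,198). The orange and yellow fittings in the bins are similar.
- **Bearing:** green at (525,238). The bottle at (355,231) is also green.

The mats are bar (290,183), circle (282,278), cross (180,331) and square (505,348). Next I measure them.

```bash
cat > meas.py <<'E'
from h import *
f=dict(np.load("top0.npz")); P=cloud(f); hsv=cv2.cvtColor(f["color"],cv2.COLOR_BGR2HSV)
def world_contour(c,z): return np.array([ray(f,u,v,z)[:2] for u,v in c.reshape(-1,2)],np.float32)
def rect(w):
    (c,s,a)=cv2.minAreaRect((w*1000).astype(np.float32)); return np.round(c,1),np.round(s,1),round(a,1)
Y=cv2.inRange(hsv,(22,110,90),(38,255,255))
for n,(u,v) in dict(bar=(290,183),circle=(282,278),cross=(180,331),square=(505,348)).items():
    m=np.zeros_like(Y); m[v-36:v+36,u-36:u+36]=Y[v-36:v+36,u-36:u+36]
    cs,_=cv2.findContours(m,cv2.RETR_EXTERNAL,cv2.CHAIN_APPROX_NONE)
    c=max(cs,key=cv2.contourArea); w=world_contour(c,.004); print(n,rect(w), 'contour area',len(cs), 'centroid', (lambda M:(round(M['m10']/M['m00'],1),round(M['m01']/M['m00'],1)))(cv2.moments(w*1000)))
print("objects")
boxes=dict(flangeL=(177,205,32),f2=(160,146,18),f3=(117,216,20),pulley=(395,280,30),cross=(411,198,32),bearing=(525,238,32),bottle=(355,231,22))
for n,(u,v,h) in boxes.items():
    p=P[v-h:v+h,u-h:u+h].reshape(-1,3); p=p[(p[:,2]>.006)&(p[:,2]<.2)]
    zm=np.percentile(p[:,2],99.5); print(n,'ztop',zm.round(4),'all',rect(p[:,:2]),len(p))
    t=p[p[:,2]>zm-.006]; print('   top',rect(t[:,:2]),'mean',(t[:,:2].mean(0)*1000).round(1),len(t))
E
python3 meas.py
python3 - <<'E'
from h import *
a=cv2.imread('pics/top0.png')
c1=cv2.resize(a[130:240,90:210],None,fx=4,fy=4,interpolation=2);c2=cv2.resize(a[170:270,490:560],None,fx=4.4,fy=4.4,interpolation=2)
cv2.imwrite('pics/c.png',np.hstack([c1,c2[:440]]))
E
```

```text
bar (array([660.2, 125.1]), array([111.8,  49.4]), 25.5) contour area 1 centroid (660.0, 125.0)
circle (array([468.5, 122.3]), array([98.4, 99.3]), 4.5) contour area 1 centroid (469.0, 122.5)
cross (array([355.1, 303.5]), array([102.4, 103. ]), 21.7) contour area 1 centroid (355.6, 304.0)
square (array([ 371. , -302.8]), array([85.7, 85.8]), 79.0) contour area 1 centroid (370.9, -302.7)
objects
flangeL ztop 0.0547 all (array([593.4, 341.1]), array([71.1, 70.1]), 54.9) 1238
   top (array([593.1, 340.9]), array([38.8, 38.1]), 7.8) mean [593.2 341.3] 313
f2 ztop 0.0383 all (array([717. , 392.1]), array([47.9, 48.2]), 8.6) 440
   top (array([716.6, 392.6]), array([25.8, 27.2]), 10.5) mean [716.2 392.9] 122
f3 ztop 0.0384 all (array([560.9, 454.1]), array([46. , 47.3]), 28.2) 441
   top (array([561.6, 454.9]), array([26.3, 24.9]), 52.5) mean [561.9 454.9] 126
pulley ztop 0.0584 all (array([479.2, -89. ]), array([83.9, 85.4]), 89.9) 1629
   top (array([478.9, -88.4]), array([33.4, 31.8]), 35.0) mean [478.9 -88.7] 253
cross ztop 0.0624 all (array([ 643.6, -114.2]), array([82.2, 81.4]), 26.9) 1125
   top (array([ 644.2, -114.8]), array([23.7, 25.4]), 69.8) mean [ 643.9 -114.7] 155
bearing ztop 0.0658 all (array([ 600.1, -326.9]), array([ 65.3, 124.1]), 68.2) 1042
   top (array([ 581.8, -336.6]), array([30.5, 31.2]), 65.4) mean [ 581.5 -336.3] 226
bottle ztop 0.1183 all (array([557.4,  -6.5]), array([38.2, 33.1]), 73.3) 485
   top (array([560.2,  -7. ]), array([17.2, 16.4]), 67.1) mean [560.5  -6.7] 75
```

View pics/c.png

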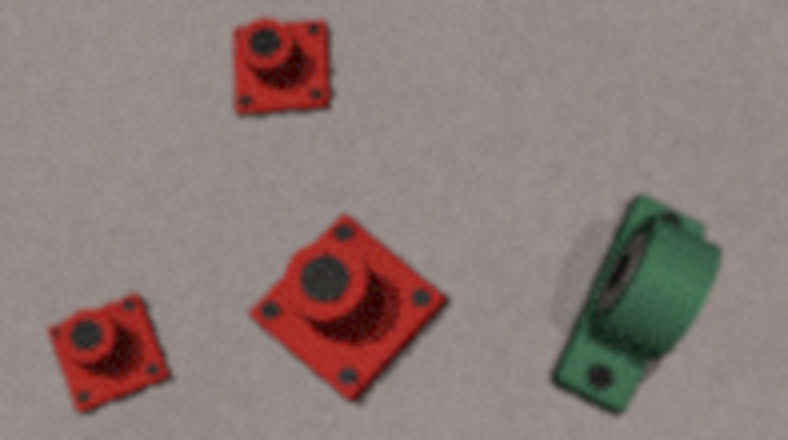

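The large red flange is 70 mm across with its hub at about 52 mm. The other two are 47 mm, so I'm choosing the one at (177,203). The crop confirms it, and shows the bearing's foot running from lower left to upper right. Next I refine the angles of the bearing and the cross.

```bash
cat > m2.py <<'E'
from meas import *
print('-----')
def four(w):  # 4-fold direction of filled points
    d=w-w.mean(0); z=(d[:,0]+1j*d[:,1]); return np.degrees(np.angle((z**4).sum())/4)
m=np.zeros_like(Y); m[295:367,144:216]=Y[295:367,144:216]
c=max(cv2.findContours(m,0,cv2.CHAIN_APPROX_NONE)[0],key=cv2.contourArea); fl=np.zeros_like(Y); cv2.drawContours(fl,[c],-1,255,-1)
v,u=np.nonzero(fl); w=np.array([ray(f,a,b,.004)[:2] for a,b in zip(u,v)]); print('mat cross arm angle',four(w))
p=P[166:230,379:443].reshape(-1,3); p=p[(p[:,2]>.008)&(p[:,2]<.2)]; print('cross arms',four(p[:,:2]), four(p[p[:,2]<.04][:,:2]))
G=cv2.inRange(hsv,(65,60,20),(95,255,255))
v,u=np.nonzero(G[195:280,490:560]); v+=195;u+=490
p=P[v,u]; k=(p[:,2]>.005)&(p[:,2]<.08); p=p[k]
print('bearing foot',rect(p[p[:,2]<.018][:,:2]),'all',rect(p[:,:2]))
t=p[p[:,2]>.035]; print('housing',rect(t[:,:2]))
g=np.uint8(G); 
ft=p[p[:,2]<.018]; 
for q in cv2.boxPoints(cv2.minAreaRect((ft[:,:2]*1000).astype(np.float32))): print(q)
E
python3 m2.py | sed -n '/-----/,$p'
```

```text
-----
mat cross arm angle -22.969807597827085
cross arms -19.128683163443654 -19.111931545681724
bearing foot (array([ 581.5, -335.9]), array([34.3, 95. ]), 67.8) all (array([ 581.5, -335.9]), array([34.3, 95. ]), 67.8)
housing (array([ 581.4, -335.8]), array([29.4, 56.4]), 66.7)
[ 530.99677 -333.753  ]
[ 618.9556  -369.71307]
[ 631.93353 -337.9688 ]
[ 543.9747  -302.00873]
```

```bash
cat > plan.py <<'E'
import sys
from h import *
o=r.get_obs(); a=[float(x) for x in sys.argv[1:]]
M=R.from_rotvec(o["orientation"]); y=M.apply([0,1,0]); yaw=np.degrees(np.arctan2(y[1],y[0]))
tilt=M.inv().apply([0,0,-1])
print('t',round(o["clock"],2),'tcp',(o["tcp_pos"]*1000).round(1),'yaw',round(yaw,1),'tiltfix rx,ry',(-tilt[1]).round(3),tilt[0].round(3),'F',o["contact_force"].round(1),'w',round(o["grip_width"]*1000,1),'j',o["joints"].round(2)[[0,6]])
if a:
    d=np.array(a[:3])-o["tcp_pos"]*1000
    print('shift tool now',M.inv().apply(d).round(1))
    if len(a)>3:
        dy=(a[3]-yaw+180)%360-180
        M2=R.from_euler('z',dy,degrees=True)*M
        print('rz tool',round(-np.radians(dy),3),' shift after turn',M2.inv().apply(d).round(1))
E
python3 plan.py 581.5 -336 150 -112.5
```

```text
t 0.15 tcp [ 268.7 -618.7  230.5] yaw -66.5 tiltfix rx,ry -0.001 0.0 F [ 0.4 -0.   1.2] w 85.5 j [ 1.05 -0.08]
shift tool now [ 399.5 -134.6   80.7]
rz tool 0.802  shift after turn [ 180.8 -380.8   81. ]
```

>>> {"api": "play_rows", "payload": {"increments": [[40,-13.5,3,0,0,0,0],[40,-13.5,3,0,0,0,0],[40,-13.5,3,0,0,0,0],[40,-13.5,3,0,0,0,0],[40,-13.5,3,0,0,0,0]]}}

```text
clock: 0.65
tcp_pos: [0.4215, -0.4799, 0.213]
orientation: [-3.081, -0.614, 0.01]
contact_force: [-0.1, 0.5, -0.3]
grip_width: 0.0853
```

>>> {"api": "play_rows", "payload": {"increments": [[40,-13.5,3,0,0,0,0],[40,-13.5,3,0,0,0,0],[40,-13.5,3,0,0,0,0],[40,-13.5,3,0,0,0,0],[40,-13.5,3,0,0,0,0]]}}

```text
clock: 1.15
tcp_pos: [0.585, -0.3342, 0.195]
orientation: [-3.08, -0.612, 0.013]
contact_force: [1.3, -0.3, 0.1]
grip_width: 0.0851
```

>>> {"api": "play_rows", "payload": {"increments": [[0,0,10,0,0,0.14,0],[0,0,10,0,0,0.14,0],[0,0,5,0,0,0.14,0],[0,0,5,0,0,0.14,0],[0,0,0,0,0,0.14,0]]}}

```text
clock: 1.65
tcp_pos: [0.5916, -0.3222, 0.1608]
orientation: [-3.097, 0.495, 0.014]
contact_force: [-1.3, 0.7, -0.2]
grip_width: 0.0853
```

```bash
python3 plan.py 581.5 -336 100 -112.5
```

```text
t 1.65 tcp [ 591.6 -322.2  160.8] yaw -108.2 tiltfix rx,ry -0.004 0.01 F [-1.3  0.7 -0.2] w 85.3 j [ 0.35 -1.44]
shift tool now [-4.7 16.5 60.8]
rz tool 0.076  shift after turn [-3.4 16.8 60.8]
```

>>> {"api": "play_rows", "payload": {"increments": [[-4,16,20,-0.004,0.01,0.075,0],[0,0,20,0,0,0,0],[0,0,10,0,0,0,0],[0,0,0,0,0,0,0]]}}

```text
clock: 2.05
tcp_pos: [0.5827, -0.3354, 0.1085]
orientation: [3.079, -0.621, -0.001]
contact_force: [0.3, -0.1, 0.3]
grip_width: 0.0855
```

```bash
python3 plan.py 581.5 -336 25 -112.5
python3 - <<'E'
from h import *
f=grab_frame('wrist'); cv2.imwrite('pics/w1.png',f['color'])
E
```

```text
t 2.05 tcp [ 582.7 -335.4  108.5] yaw -112.8 tiltfix rx,ry 0.001 0.001 F [ 0.3 -0.1  0.3] w 85.5 j [ 0.36 -1.48]
shift tool now [-0.8  1.  83.5]
rz tool -0.005  shift after turn [-0.8  1.  83.5]
```

View pics/w1.png

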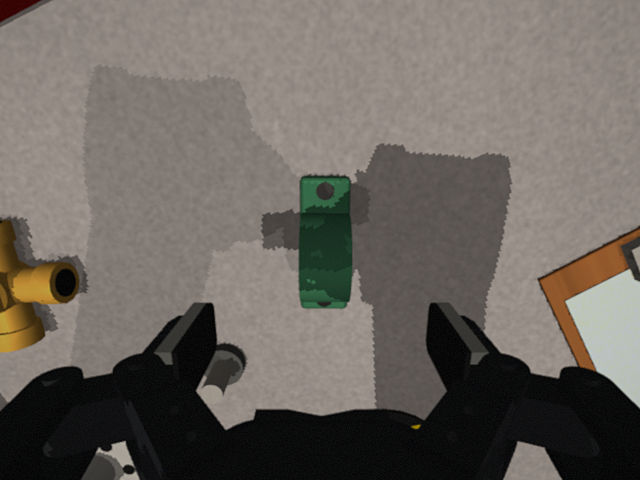

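The wrist view shows the bearing at (326,245), square between the fingers and clear of the bolt at (225,370). I'm going down.

>>> {"api": "play_rows", "payload": {"increments": [[-0.8,1,20,0,0,0,0],[0,0,20,0,0,0,0],[0,0,20,0,0,0,0],[0,0,15,0,0,0,0],[0,0,6,0,0,0,0]]}}

```text
clock: 2.6
tcp_pos: [0.5878, -0.3374, 0.0322]
orientation: [3.078, -0.616, 0.018]
contact_force: [-0.8, 0.4, 0.4]
grip_width: 0.085
```

```bash
python3 plan.py 581.5 -336 25 -112.5
```

```text
t 2.6 tcp [ 587.8 -337.4   32.2] yaw -112.6 tiltfix rx,ry -0.0 -0.011 F [-0.8  0.4  0.4] w 85.0 j [ 0.37 -1.47]
shift tool now [-6.4  1.1  7.1]
rz tool -0.002  shift after turn [-6.4  1.1  7.1]
```

>>> {"api": "play_rows", "payload": {"increments": [[-6,1,6.5,0,-0.01,0,0],[0,0,0,0,0,0,0]]}}

```text
clock: 2.8
tcp_pos: [0.5818, -0.3359, 0.0254]
orientation: [-3.08, 0.616, -0.001]
contact_force: [-1.2, -0.3, 0.0]
grip_width: 0.0852
```

>>> {"api": "play_rows", "payload": {"increments": [[0,0,0,0,0,0,255],[0,0,0,0,0,0,255],[0,0,0,0,0,0,255],[0,0,0,0,0,0,255],[0,0,0,0,0,0,255]], "force": 80}}

```text
clock: 3.3
tcp_pos: [0.5832, -0.337, 0.0282]
orientation: [3.079, -0.616, 0.007]
contact_force: [0.8, -0.2, -2.7]
grip_width: 0.0291
```

>>> {"api": "play_rows", "payload": {"increments": [[0,0,0,0,0,0,255],[0,0,0,0,0,0,255],[0,0,0,0,0,0,255],[0,0,0,0,0,0,255],[0,0,0,0,0,0,255]]}}

```text
clock: 3.8
tcp_pos: [0.5832, -0.337, 0.0282]
orientation: [3.08, -0.616, 0.007]
contact_force: [-0.8, -0.1, -1.0]
grip_width: 0.0292
```

```bash
python3 plan.py 581.5 -336 25 -112.5
```

```text
t 3.8 tcp [ 583.2 -337.    28.2] yaw -112.6 tiltfix rx,ry 0.0 -0.005 F [-0.8 -0.1 -1. ] w 29.2 j [ 0.37 -1.47]
shift tool now [-2.  -0.2  3.2]
rz tool -0.002  shift after turn [-2.  -0.2  3.2]
```

>>> {"api": "play_rows", "payload": {"increments": [[0,0,-10,0,0,0,255],[0,0,-25,0,0,0,255],[0,0,-40,0,0,0,255],[0,0,-40,0,0,0,255],[0,0,-40,0,0,0,255]]}}

```text
clock: 4.3
tcp_pos: [0.5764, -0.3329, 0.1799]
orientation: [-3.076, 0.615, 0.025]
contact_force: [0.6, -0.3, -3.9]
grip_width: 0.0292
```

```bash
python3 plan.py 661 126 190 -65
```

```text
t 4.3 tcp [ 576.4 -332.9  179.9] yaw -112.6 tiltfix rx,ry -0.001 0.016 F [ 0.6 -0.3 -3.9] w 29.2 j [ 0.36 -1.48]
shift tool now [ -98.4 -456.2   -7.9]
rz tool -0.831  shift after turn [ 270.5 -380.2  -14.1]
```

>>> {"api": "play_rows", "payload": {"increments": [[-4,-20,-5,0,0,0,255],[-8,-40,-5,0,0.01,0,255],[-8,-40,0,0,0,0,255],[-8,-40,0,0,0,0,255],[-8,-40,0,0,0,0,255]]}}

```text
clock: 4.8
tcp_pos: [0.6132, -0.1601, 0.2005]
orientation: [3.069, -0.64, 0.011]
contact_force: [0.7, -0.1, -3.5]
grip_width: 0.0288
```

>>> {"api": "play_rows", "payload": {"increments": [[-8,-40,0,0,0,0,255],[-8,-40,0,0,0,0,255],[-8,-40,0,0,0,0,255],[-8,-40,0,0,0,0,255],[-8,-40,0,0,0,0,255]]}}

```text
clock: 5.3
tcp_pos: [0.6543, 0.0471, 0.2006]
orientation: [3.068, -0.641, 0.006]
contact_force: [1.0, 0.0, -4.0]
grip_width: 0.0288
```

>>> {"api": "play_rows", "payload": {"increments": [[-8,-40,0,0,0,0,255],[-4,-20,0,0,0,0,255],[0,0,0,0,0,-0.14,255],[0,0,0,0,0,-0.14,255],[0,0,0,0,0,-0.14,255]]}}

```text
clock: 5.8
tcp_pos: [0.6639, 0.1227, 0.1998]
orientation: [3.137, 0.057, -0.004]
contact_force: [0.6, -0.5, -3.8]
grip_width: 0.0291
```

```bash
python3 plan.py 661 126 120 -65
```

```text
t 5.8 tcp [663.9 122.7 199.8] yaw -87.9 tiltfix rx,ry 0.004 0.003 F [ 0.6 -0.5 -3.8] w 29.1 j [-0.22 -1.85]
shift tool now [-2.6 -3.7 79.8]
rz tool -0.4  shift after turn [-1.  -4.6 79.7]
```

>>> {"api": "play_rows", "payload": {"increments": [[0,0,10,0,0,-0.14,255],[0,0,20,0,0,-0.14,255],[0,0,20,0,0,-0.12,255],[0,0,15,0,0,0,255],[0,0,0,0,0,0,255]]}}

```text
clock: 6.3
tcp_pos: [0.6618, 0.1217, 0.1337]
orientation: [3.058, 0.704, -0.009]
contact_force: [-0.9, 0.2, -3.6]
grip_width: 0.029
```

```bash
python3 plan.py 662 125.6 40 -65
python3 - <<'E'
from h import *
f=grab_frame('wrist'); cv2.imwrite('pics/w2.png',f['color'])
E
```

```text
t 6.3 tcp [661.8 121.7 133.7] yaw -64.1 tiltfix rx,ry 0.003 0.007 F [-0.9  0.2 -3.6] w 29.0 j [-0.15 -1.49]
shift tool now [ 2.5 -3.7 93.7]
rz tool 0.016  shift after turn [ 2.4 -3.7 93.7]
```

View pics/w2.png

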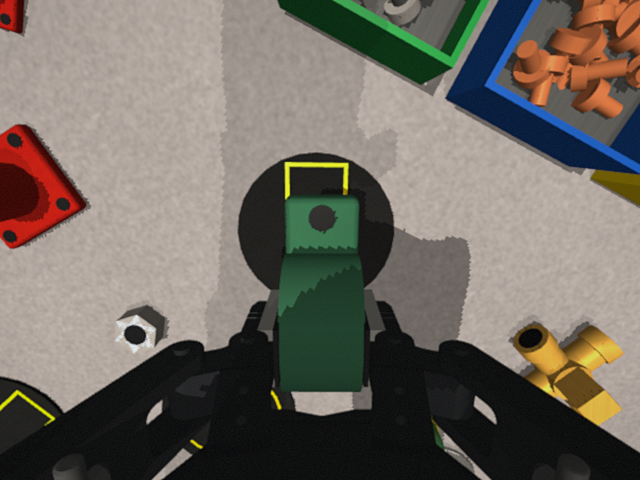

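The bearing (about 320,300) is held upright and in line with the rectangle at (317,180). I'm lowering it.

>>> {"api": "play_rows", "payload": {"increments": [[2,-3.5,20,0,0.005,0.015,255],[0,0,20,0,0,0,255],[0,0,20,0,0,0,255],[0,0,15,0,0,0,255],[0,0,5,0,0,0,255]]}}

```text
clock: 6.85
tcp_pos: [0.6683, 0.1268, 0.0598]
orientation: [3.067, 0.662, 0.019]
contact_force: [-0.0, -0.3, -3.7]
grip_width: 0.0287
```

```bash
python3 plan.py 662 125.6 32.5 -65
```

```text
t 6.85 tcp [668.3 126.8  59.8] yaw -65.6 tiltfix rx,ry 0.007 -0.011 F [-0.  -0.3 -3.7] w 28.7 j [-0.17 -1.54]
shift tool now [-6.6 -1.7 27.3]
rz tool -0.011  shift after turn [-6.5 -1.8 27.3]
```

>>> {"api": "play_rows", "payload": {"increments": [[-6.5,-1.5,10,0.007,-0.01,-0.01,255],[0,0,7,0,0,0,255],[0,0,3,0,0,0,255],[0,0,0,0,0,0,255]]}}

```text
clock: 7.25
tcp_pos: [0.6627, 0.1255, 0.04]
orientation: [-3.067, -0.677, -0.004]
contact_force: [-0.2, -0.3, -4.7]
grip_width: 0.0291
```

```bash
python3 plan.py 662 125.6 32.5 -65
```

```text
t 7.25 tcp [662.7 125.5  40. ] yaw -65.1 tiltfix rx,ry -0.0 -0.003 F [-0.2 -0.3 -4.7] w 29.1 j [-0.17 -1.53]
shift tool now [-0.6 -0.4  7.5]
rz tool -0.002  shift after turn [-0.6 -0.4  7.5]
```

>>> {"api": "play_rows", "payload": {"increments": [[-0.5,-0.5,4,0,0,0,255],[0,0,2,0,0,0,255],[0,0,1,0,0,0,255],[0,0,0,0,0,0,255]]}}

```text
clock: 7.65
tcp_pos: [0.6631, 0.126, 0.0338]
orientation: [-3.067, -0.676, -0.008]
contact_force: [-0.1, 0.6, -3.9]
grip_width: 0.0292
```

```bash
python3 plan.py 662 125.6 32 -65
```

```text
t 7.65 tcp [663.1 126.   33.8] yaw -65.1 tiltfix rx,ry 0.0 -0.005 F [-0.1  0.6 -3.9] w 29.2 j [-0.17 -1.53]
shift tool now [-1.2 -0.1  1.8]
rz tool -0.002  shift after turn [-1.2 -0.1  1.8]
```

>>> {"api": "play_rows", "payload": {"increments": [[-1,0,2,0,-0.005,0,255],[0,0,1.5,0,0,0,255],[0,0,0,0,0,0,255]]}}

```text
clock: 7.95
tcp_pos: [0.6628, 0.1258, 0.0328]
orientation: [3.067, 0.676, 0.001]
contact_force: [0.2, -0.5, -3.9]
grip_width: 0.0291
```

```bash
python3 plan.py 662 125.6 32 -65
```

```text
t 7.95 tcp [662.8 125.8  32.8] yaw -65.1 tiltfix rx,ry 0.001 -0.001 F [ 0.2 -0.5 -3.9] w 29.1 j [-0.17 -1.53]
shift tool now [-0.8 -0.2  0.8]
rz tool -0.002  shift after turn [-0.8 -0.2  0.8]
```

>>> {"api": "play_rows", "payload": {"increments": [[0,0,2,0,0,0,255],[0,0,2,0,0,0,255],[0,0,1,0,0,0,255]]}}

```text
clock: 8.25
tcp_pos: [0.6632, 0.1258, 0.0323]
orientation: [3.067, 0.675, 0.002]
contact_force: [-2.1, -0.1, -0.0]
grip_width: 0.0288
```

```bash
python3 plan.py 662 125.6 32 -65
```

```text
t 8.25 tcp [663.2 125.8  32.3] yaw -65.2 tiltfix rx,ry 0.001 -0.001 F [-2.1 -0.1 -0. ] w 28.8 j [-0.17 -1.53]
shift tool now [-1.2 -0.3  0.3]
rz tool -0.003  shift after turn [-1.2 -0.3  0.3]
```

>>> {"api": "play_rows", "payload": {"increments": [[0,0,0,0,0,0,120],[0,0,0,0,0,0,80],[0,0,0,0,0,0,0],[0,0,0,0,0,0,0],[0,0,0,0,0,0,0]]}}

```text
clock: 8.75
tcp_pos: [0.6652, 0.1263, 0.0332]
orientation: [3.067, 0.675, 0.008]
contact_force: [0.9, -0.3, 0.4]
grip_width: 0.0854
```

>>> {"api": "play_rows", "payload": {"increments": [[0,0,-10,0,0,0,0],[0,0,-25,0,0,0,0],[0,0,-40,0,0,0,0],[0,0,-40,0,0,0,0],[0,0,-40,0,0,0,0]]}}

```text
clock: 9.25
tcp_pos: [0.6602, 0.1252, 0.1879]
orientation: [3.067, 0.676, -0.013]
contact_force: [-0.1, -0.5, 0.3]
grip_width: 0.0853
```

```bash
python3 plan.py 593.2 341 150 -65
```

```text
t 9.25 tcp [660.2 125.2 187.9] yaw -65.1 tiltfix rx,ry -0.001 0.008 F [-0.1 -0.5  0.3] w 85.3 j [-0.16 -1.5 ]
shift tool now [  30.3 -223.9   37.8]
rz tool -0.002  shift after turn [  30.8 -223.9   37.8]
```

>>> {"api": "play_rows", "payload": {"increments": [[5,-35,5,0,0.008,0,0],[5,-38,5,0,0,0,0],[5,-38,5,0,0,0,0],[5,-38,5,0,0,0,0],[5,-38,5,0,0,0,0]]}}

```text
clock: 9.75
tcp_pos: [0.6139, 0.303, 0.1772]
orientation: [3.071, 0.651, 0.035]
contact_force: [0.2, -0.6, 0.6]
grip_width: 0.0855
```

>>> {"api": "play_rows", "payload": {"increments": [[5,-35,15,0,0,0,0],[0,0,15,0,0,0,0],[0,0,10,0,0,0,0],[0,0,0,0,0,0,0]]}}

```text
clock: 10.15
tcp_pos: [0.6008, 0.3473, 0.1381]
orientation: [-3.066, -0.667, -0.038]
contact_force: [-0.1, -0.7, -0.6]
grip_width: 0.0853
```

```bash
python3 plan.py 593.2 341 25 -65
python3 - <<'E'
from h import *
f=grab_frame('wrist'); cv2.imwrite('pics/w3.png',f['color'])
f=grab_frame('top'); cv2.imwrite('pics/t3.png',f['color'])
E
```

```text
t 10.15 tcp [600.8 347.3 138.1] yaw -65.5 tiltfix rx,ry 0.002 -0.024 F [-0.1 -0.7 -0.6] w 85.3 j [-0.48 -1.87]
shift tool now [-12.3   2.3 112.9]
rz tool -0.008  shift after turn [-12.3   2.2 112.9]
```

View pics/w3.png

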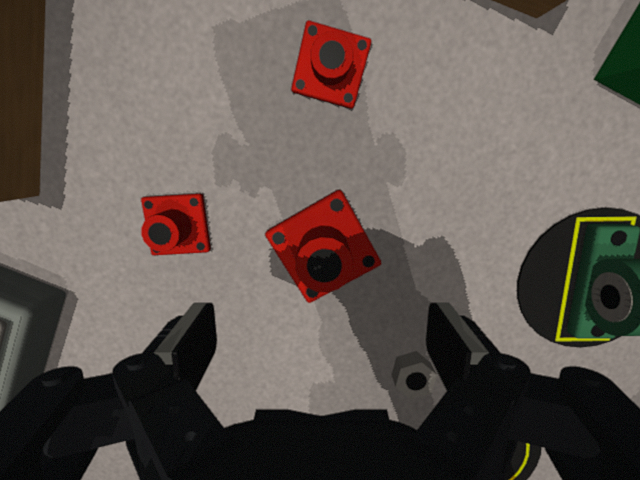

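View pics/t3.png

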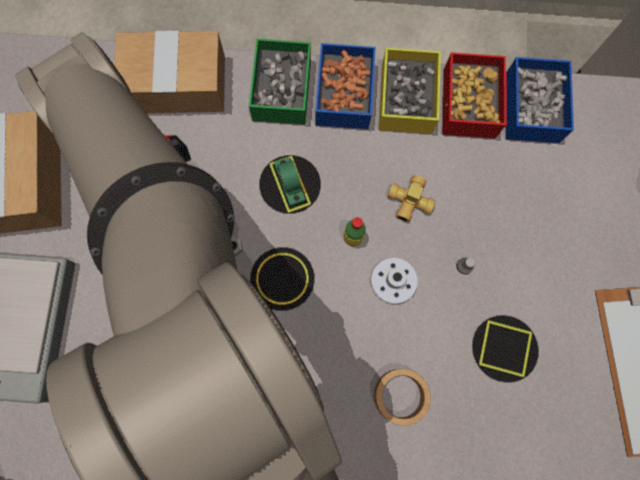

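The bearing stands inside the rectangle at (290,185). In the wrist view, the large flange's hub at (322,265) sits between the fingers. I'm descending on it.

>>> {"api": "play_rows", "payload": {"increments": [[-12,2,20,0,-0.02,0,0],[0,0,20,0,0,0,0],[0,0,20,0,0,0,0],[0,0,15,0,0,0,0],[0,0,0,0,0,0,0]]}}

```text
clock: 10.75
tcp_pos: [0.5965, 0.3325, 0.0631]
orientation: [3.07, 0.649, 0.014]
contact_force: [-0.4, -0.0, 0.1]
grip_width: 0.0855
```

```bash
python3 plan.py 593.2 341 24 -65
```

```text
t 10.75 tcp [596.5 332.5  63.1] yaw -66.1 tiltfix rx,ry 0.005 -0.008 F [-0.4 -0.   0.1] w 85.5 j [-0.47 -1.89]
shift tool now [ 0.1 -9.3 39.1]
rz tool -0.02  shift after turn [ 0.3 -9.3 39.1]
```

>>> {"api": "play_rows", "payload": {"increments": [[0,-9,5,0.005,-0.008,0,0],[0,0,10,0,0,0,0],[0,0,10,0,0,0,0],[0,0,5,0,0,0,0],[0,0,0,0,0,0,0]]}}

```text
clock: 11.25
tcp_pos: [0.5939, 0.3417, 0.0324]
orientation: [-3.073, -0.648, -0.002]
contact_force: [0.7, -0.7, -0.0]
grip_width: 0.0855
```

```bash
python3 plan.py 593.2 341 24 -65
```

```text
t 11.25 tcp [593.9 341.7  32.4] yaw -66.2 tiltfix rx,ry -0.001 -0.002 F [ 0.7 -0.7 -0. ] w 85.5 j [-0.48 -1.9 ]
shift tool now [-0.9  0.4  8.4]
rz tool -0.02  shift after turn [-0.9  0.3  8.4]
```

>>> {"api": "play_rows", "payload": {"increments": [[-1,0,7,0,0,0,0],[0,0,1.5,0,0,0,0],[0,0,0,0,0,0,100],[0,0,0,0,0,0,255],[0,0,0,0,0,0,255]]}}

```text
clock: 11.75
tcp_pos: [0.5934, 0.3415, 0.024]
orientation: [-3.073, -0.648, -0.004]
contact_force: [0.9, -0.6, -0.7]
grip_width: 0.0439
```

>>> {"api": "play_rows", "payload": {"increments": [[0,0,0,0,0,0,255],[0,0,0,0,0,0,255],[0,0,0,0,0,0,255],[0,0,0,0,0,0,255],[0,0,0,0,0,0,255]]}}

```text
clock: 12.25
tcp_pos: [0.5936, 0.3417, 0.0244]
orientation: [-3.072, -0.648, -0.005]
contact_force: [0.1, 0.7, -0.5]
grip_width: 0.0382
```

```bash
python3 plan.py 593.2 341 24 -65
```

```text
t 12.25 tcp [593.6 341.7  24.4] yaw -66.2 tiltfix rx,ry -0.001 -0.004 F [ 0.1  0.7 -0.5] w 38.2 j [-0.49 -1.91]
shift tool now [-0.7  0.5  0.4]
rz tool -0.02  shift after turn [-0.7  0.5  0.4]
```

>>> {"api": "play_rows", "payload": {"increments": [[0,0,-10,0,0,0,255],[0,0,-25,0,0,0,255],[0,0,-40,0,0,0,255],[0,0,-40,0,0,0,255],[0,0,-45,0,0,0,255]]}}

```text
clock: 12.75
tcp_pos: [0.587, 0.3369, 0.1802]
orientation: [3.067, 0.648, -0.027]
contact_force: [1.4, -0.3, -3.9]
grip_width: 0.0381
```

```bash
python3 plan.py 371 -303 200 -132.1
```

```text
t 12.75 tcp [587.  336.9 180.2] yaw -66.1 tiltfix rx,ry 0.003 0.018 F [ 1.4 -0.3 -3.9] w 38.1 j [-0.47 -1.87]
shift tool now [-456.7  497.8   -9.9]
rz tool 1.151  shift after turn [268.4 619.6 -22.9]
```

>>> {"api": "play_rows", "payload": {"increments": [[-15,16,-5,0,0.015,0,255],[-28,31,-5,0,0,0,255],[-28,31,-5,0,0,0,255],[-28,31,0,0,0,0,255],[-28,31,0,0,0,0,255]]}}

```text
clock: 13.25
tcp_pos: [0.5284, 0.1622, 0.2056]
orientation: [-3.064, -0.664, -0.022]
contact_force: [1.1, -0.2, -2.6]
grip_width: 0.0378
```

>>> {"api": "play_rows", "payload": {"increments": [[-28,31,0,0,0,0,255],[-28,31,0,0,0,0,255],[-28,31,0,0,0,0,255],[-28,31,0,0,0,0,255],[-28,31,0,0,0,0,255]]}}

```text
clock: 13.75
tcp_pos: [0.4591, -0.0451, 0.2051]
orientation: [-3.064, -0.666, -0.022]
contact_force: [1.4, -0.7, -2.6]
grip_width: 0.038
```

```bash
python3 plan.py 371 -303 200 -132.1
```

```text
t 13.75 tcp [459.1 -45.1 205.1] yaw -65.5 tiltfix rx,ry -0.003 -0.015 F [ 1.4 -0.7 -2.6] w 38.0 j [ 0.07 -1.19]
shift tool now [-187.2  198.     1.8]
rz tool 1.163  shift after turn [107.4 250.4   6.1]
```

>>> {"api": "play_rows", "payload": {"increments": [[-28,30,0,0,-0.01,0,255],[-28,30,0,0,0,0,255],[-28,30,0,0,0,0,255],[-28,30,0,0,0,0,255],[-28,30,0,0,0,0,255]]}}

```text
clock: 14.25
tcp_pos: [0.3878, -0.2467, 0.2062]
orientation: [-3.066, -0.667, -0.009]
contact_force: [1.0, -1.3, -2.4]
grip_width: 0.0378
```

>>> {"api": "play_rows", "payload": {"increments": [[-28,30,0,0,0,0,255],[-14,14,0,0,0,0,255],[0,0,0,0,0,0.14,255],[0,0,0,0,0,0.14,255],[0,0,0,0,0,0.14,255]]}}

```text
clock: 14.75
tcp_pos: [0.3605, -0.3127, 0.2079]
orientation: [-3.138, 0.027, -0.007]
contact_force: [0.1, 0.5, -3.5]
grip_width: 0.0382
```

>>> {"api": "play_rows", "payload": {"increments": [[0,0,10,0,0,0.14,255],[0,0,10,0,0,0.14,255],[0,0,10,0,0,0.14,255],[0,0,10,0,0,0.14,255],[0,0,0,0,0,0,255]]}}

```text
clock: 15.25
tcp_pos: [0.3594, -0.3113, 0.1687]
orientation: [-2.994, 0.931, -0.007]
contact_force: [0.3, -0.0, -4.0]
grip_width: 0.0379
```

```bash
python3 plan.py 371 -303 100 -132.1
```

```text
t 15.25 tcp [ 359.4 -311.3  168.7] yaw -124.5 tiltfix rx,ry -0.007 -0.002 F [ 0.3 -0.  -4. ] w 37.9 j [ 0.37 -1.5 ]
shift tool now [  4.7 -12.9  68.8]
rz tool 0.132  shift after turn [  2.9 -13.4  68.8]
```

>>> {"api": "play_rows", "payload": {"increments": [[4.5,-13,15,-0.007,0,0.13,255],[0,0,20,0,0,0,255],[0,0,20,0,0,0,255],[0,0,10,0,0,0,255],[0,0,0,0,0,0,255]]}}

```text
clock: 15.75
tcp_pos: [0.3729, -0.3029, 0.1057]
orientation: [-2.94, 1.105, -0.011]
contact_force: [-0.2, -0.3, -3.8]
grip_width: 0.0384
```

```bash
python3 plan.py 371 -303 35 -132.1
python3 - <<'E'
from h import *
f=grab_frame('wrist'); cv2.imwrite('pics/w4.png',f['color'])
E
```

```text
t 15.75 tcp [ 372.9 -302.9  105.7] yaw -131.2 tiltfix rx,ry -0.003 -0.006 F [-0.2 -0.3 -3.8] w 38.4 j [ 0.35 -1.61]
shift tool now [-1.8  1.5 70.7]
rz tool 0.015  shift after turn [-1.8  1.6 70.7]
```

View pics/w4.png

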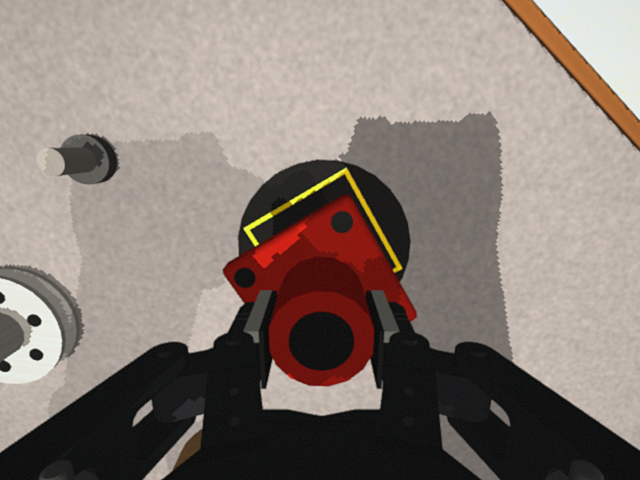

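The flange's edges, at about (290,240), run parallel to the yellow square at (300,195). I'm lowering it.

>>> {"api": "play_rows", "payload": {"increments": [[-2,1.5,20,-0.003,-0.006,0.015,255],[0,0,20,0,0,0,255],[0,0,15,0,0,0,255],[0,0,10,0,0,0,255],[0,0,0,0,0,0,255]]}}

```text
clock: 16.3
tcp_pos: [0.3755, -0.3064, 0.0453]
orientation: [2.934, -1.122, 0.019]
contact_force: [0.1, 0.1, -3.4]
grip_width: 0.0375
```

```bash
python3 plan.py 371 -303 29 -132.1
```

```text
t 16.3 tcp [ 375.5 -306.4   45.3] yaw -131.9 tiltfix rx,ry -0.004 -0.012 F [ 0.1  0.1 -3.4] w 37.5 j [ 0.39 -1.57]
shift tool now [-5.8  0.5 16.2]
rz tool 0.004  shift after turn [-5.8  0.5 16.2]
```

>>> {"api": "play_rows", "payload": {"increments": [[-5.5,0.5,5,-0.004,-0.012,0,255],[0,0,5,0,0,0,255],[0,0,4,0,0,0,255],[0,0,2,0,0,0,255],[0,0,0,0,0,0,255]]}}

```text
clock: 16.8
tcp_pos: [0.3726, -0.3041, 0.0305]
orientation: [2.934, -1.121, 0.005]
contact_force: [-0.7, -0.4, -3.8]
grip_width: 0.0384
```

```bash
python3 plan.py 371 -303 29 -132.1
```

```text
t 16.8 tcp [ 372.6 -304.1   30.5] yaw -131.8 tiltfix rx,ry -0.0 -0.003 F [-0.7 -0.4 -3.8] w 38.4 j [ 0.39 -1.57]
shift tool now [-2.   0.2  1.5]
rz tool 0.005  shift after turn [-2.   0.2  1.5]
```

>>> {"api": "play_rows", "payload": {"increments": [[-2,0,1.5,0,-0.003,0,255],[0,0,1.5,0,0,0,255],[0,0,1.5,0,0,0,255],[0,0,1.5,0,0,0,255],[0,0,1,0,0,0,255]]}}

```text
clock: 17.3
tcp_pos: [0.371, -0.3027, 0.0283]
orientation: [-2.932, 1.121, -0.001]
contact_force: [-2.5, 2.4, 4.9]
grip_width: 0.0381
```

```bash
python3 plan.py 371 -303 29 -132.1
```

```text
t 17.3 tcp [ 371.  -302.7   28.3] yaw -131.9 tiltfix rx,ry -0.003 0.001 F [-2.5  2.4  4.9] w 38.1 j [ 0.4  -1.56]
shift tool now [ 0.2  0.2 -0.7]
rz tool 0.004  shift after turn [ 0.2  0.2 -0.7]
```

Contact made, centred. I'm releasing and going to the pulley.

>>> {"api": "play_rows", "payload": {"increments": [[0,0,0,0,0,0,100],[0,0,0,0,0,0,60],[0,0,0,0,0,0,0],[0,0,0,0,0,0,0],[0,0,0,0,0,0,0]]}}

```text
clock: 17.8
tcp_pos: [0.3724, -0.3037, 0.0294]
orientation: [-2.932, 1.122, -0.006]
contact_force: [0.5, 0.2, 0.9]
grip_width: 0.0852
```

>>> {"api": "play_rows", "payload": {"increments": [[0,0,-10,0,0,0,0],[0,0,-25,0,0,0,0],[0,0,-40,0,0,0,0],[0,0,-40,0,0,0,0],[0,0,-20,0,0,0,0]]}}

```text
clock: 18.3
tcp_pos: [0.3695, -0.3027, 0.1681]
orientation: [-2.931, 1.122, 0.006]
contact_force: [0.2, -0.1, -0.7]
grip_width: 0.0854
```

```bash
python3 plan.py 479 -88.8 150
```

```text
t 18.3 tcp [ 369.5 -302.7  168.1] yaw -131.9 tiltfix rx,ry -0.001 0.005 F [ 0.2 -0.1 -0.7] w 85.4 j [ 0.32 -1.65]
shift tool now [ -61.3 -232.3   18.7]
```

>>> {"api": "play_rows", "payload": {"increments": [[-12,-46,0,0,0.005,0,0],[-12,-46,0,0,0,0,0],[-12,-46,0,0,0,0,0],[-12,-46,0,0,0,0,0],[-12,-46,0,0,0,0,0]]}}

```text
clock: 18.8
tcp_pos: [0.4827, -0.0949, 0.1775]
orientation: [2.922, -1.15, 0.025]
contact_force: [1.6, -0.6, 0.4]
grip_width: 0.0855
```

>>> {"api": "play_rows", "payload": {"increments": [[0,0,6,0,0,-0.14,0],[0,0,6,0,0,-0.14,0],[0,0,6,0,0,-0.14,0],[0,0,6,0,0,-0.14,0],[0,0,0,0,0,-0.14,0]]}}

```text
clock: 19.3
tcp_pos: [0.4874, -0.0848, 0.1564]
orientation: [3.136, -0.017, 0.03]
contact_force: [-0.2, 0.8, -0.5]
grip_width: 0.0856
```

```bash
python3 plan.py 479 -88.8 30
python3 - <<'E'
from h import *
f=grab_frame('wrist'); cv2.imwrite('pics/w5.png',f['color'])
E
```

```text
t 19.3 tcp [487.4 -84.8 156.4] yaw -90.6 tiltfix rx,ry 0.005 -0.019 F [-0.2  0.8 -0.5] w 85.6 j [ 0.04 -1.54]
shift tool now [-10.8   3.5 126.2]
```

View pics/w5.png

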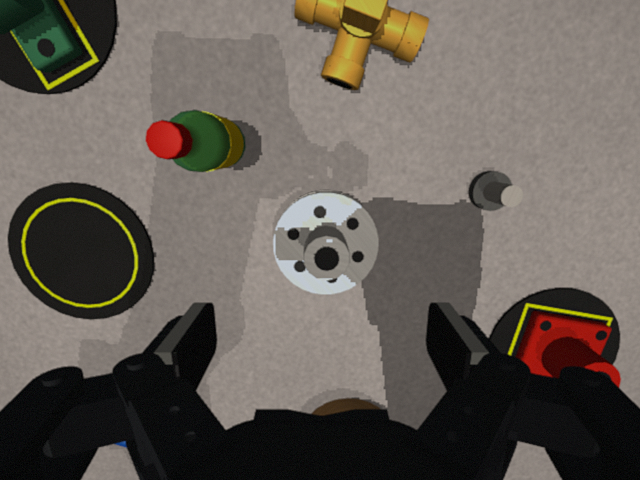

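The pulley hub at (326,255) is between the fingers, the bottle at (200,140) is clear, and the flange lies inside its square. I'm descending on the pulley.

>>> {"api": "play_rows", "payload": {"increments": [[-10.5,3.5,15,0.005,-0.018,0,0],[0,0,20,0,0,0,0],[0,0,20,0,0,0,0],[0,0,15,0,0,0,0],[0,0,0,0,0,0,0]]}}

```text
clock: 19.85
tcp_pos: [0.4739, -0.0909, 0.0835]
orientation: [3.14, -0.036, -0.002]
contact_force: [-0.5, 0.2, 0.4]
grip_width: 0.0852
```

```bash
python3 plan.py 479 -88.8 30
```

```text
t 19.85 tcp [473.9 -90.9  83.5] yaw -91.3 tiltfix rx,ry 0.001 0.001 F [-0.5  0.2  0.4] w 85.2 j [ 0.05 -1.53]
shift tool now [ 5.2 -2.3 53.5]
```

>>> {"api": "play_rows", "payload": {"increments": [[4,-2,10,0,0,0,0],[0,0,15,0,0,0,0],[0,0,12,0,0,0,0],[0,0,8,0,0,0,0],[0,0,0,0,0,0,0]]}}

```text
clock: 20.35
tcp_pos: [0.4786, -0.0896, 0.0366]
orientation: [3.14, -0.046, -0.001]
contact_force: [0.9, 0.6, -0.2]
grip_width: 0.0852
```

```bash
python3 plan.py 479 -88.8 30
```

```text
t 20.35 tcp [478.6 -89.6  36.6] yaw -91.7 tiltfix rx,ry 0.002 0.001 F [ 0.9  0.6 -0.2] w 85.2 j [ 0.05 -1.54]
shift tool now [ 0.4 -0.8  6.6]
```

>>> {"api": "play_rows", "payload": {"increments": [[0,-0.5,6,0,0,0,0],[0,0,1,0,0,0,0],[0,0,0,0,0,0,100],[0,0,0,0,0,0,255],[0,0,0,0,0,0,255]]}}

```text
clock: 20.85
tcp_pos: [0.4797, -0.0891, 0.0302]
orientation: [3.14, -0.047, 0.002]
contact_force: [-0.1, 0.2, 0.2]
grip_width: 0.0446
```

>>> {"api": "play_rows", "payload": {"increments": [[0,0,0,0,0,0,255],[0,0,0,0,0,0,255],[0,0,0,0,0,0,255],[0,0,0,0,0,0,255],[0,0,0,0,0,0,255]]}}

```text
clock: 21.35
tcp_pos: [0.4797, -0.0891, 0.0308]
orientation: [3.14, -0.048, 0.003]
contact_force: [0.2, 0.2, -0.9]
grip_width: 0.032
```

```bash
python3 plan.py 479 -88.8 30
```

```text
t 21.35 tcp [479.7 -89.1  30.8] yaw -91.7 tiltfix rx,ry 0.002 -0.002 F [ 0.2  0.2 -0.9] w 32.0 j [ 0.05 -1.54]
shift tool now [-0.7 -0.2  0.8]
```

>>> {"api": "play_rows", "payload": {"increments": [[0,0,-10,0,0,0,255],[0,0,-25,0,0,0,255],[0,0,-40,0,0,0,255],[0,0,-40,0,0,0,255],[0,0,-45,0,0,0,255]]}}

```text
clock: 21.85
tcp_pos: [0.4732, -0.0883, 0.1911]
orientation: [3.14, -0.047, -0.024]
contact_force: [0.3, 0.1, -3.3]
grip_width: 0.0317
```

```bash
python3 plan.py 469 122.5 190
```

```text
t 21.85 tcp [473.2 -88.3 191.1] yaw -91.7 tiltfix rx,ry 0.001 0.016 F [ 0.3  0.1 -3.3] w 31.7 j [ 0.04 -1.54]
shift tool now [ -10.5 -210.6    1.1]
```

>>> {"api": "play_rows", "payload": {"increments": [[-2,-22,0,0,0.015,0,255],[-2,-42,0,0,0,0,255],[-2,-42,0,0,0,0,255],[-2,-42,0,0,0,0,255],[-2,-42,0,0,0,0,255]]}}

```text
clock: 22.35
tcp_pos: [0.4732, 0.0991, 0.2015]
orientation: [3.136, -0.073, 0.026]
contact_force: [0.9, 0.1, -3.6]
grip_width: 0.0319
```

>>> {"api": "play_rows", "payload": {"increments": [[0,-20,10,0,0,0,255],[0,0,25,0,0,0,255],[0,0,25,0,0,0,255],[0,0,10,0,0,0,255],[0,0,0,0,0,0,255]]}}

```text
clock: 22.85
tcp_pos: [0.4737, 0.1284, 0.1328]
orientation: [3.14, -0.053, 0.03]
contact_force: [-0.6, 0.6, -2.8]
grip_width: 0.0316
```

```bash
python3 plan.py 469 122.5 35
python3 - <<'E'
from h import *
f=grab_frame('wrist'); cv2.imwrite('pics/w6.png',f['color'])
E
```

```text
t 22.85 tcp [473.7 128.4 132.8] yaw -91.9 tiltfix rx,ry 0.0 -0.019 F [-0.6  0.6 -2.8] w 31.6 j [-0.29 -2.06]
shift tool now [-6.4  6.  97.7]
```

View pics/w6.png

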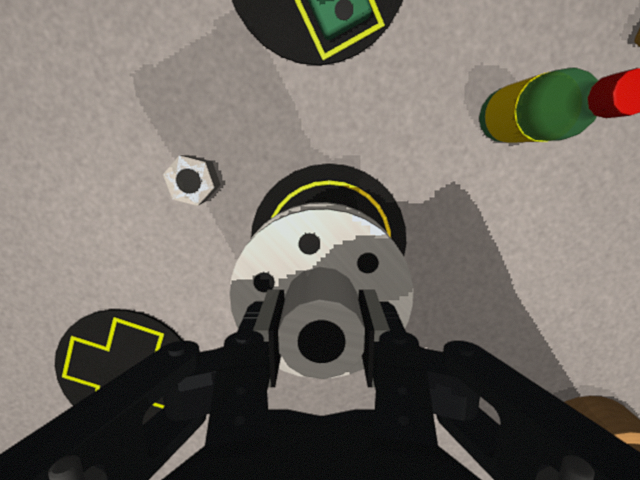

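The pulley (322,290) is held level over the circle (330,215), and the bottle is clear at right. I'm lowering it.

>>> {"api": "play_rows", "payload": {"increments": [[-6,6,15,0,-0.018,0,255],[0,0,20,0,0,0,255],[0,0,20,0,0,0,255],[0,0,20,0,0,0,255],[0,0,0,0,0,0,255]]}}

```text
clock: 23.4
tcp_pos: [0.4706, 0.1195, 0.0585]
orientation: [-3.14, 0.061, -0.009]
contact_force: [-1.6, -0.0, -4.6]
grip_width: 0.0318
```

```bash
python3 plan.py 469 122.5 35
```

```text
t 23.4 tcp [470.6 119.5  58.5] yaw -92.2 tiltfix rx,ry -0.001 -0.006 F [-1.6 -0.  -4.6] w 31.8 j [-0.29 -2.07]
shift tool now [-1.8 -2.9 23.4]
```

>>> {"api": "play_rows", "payload": {"increments": [[-1.5,-3,8,0,-0.005,0,255],[0,0,7,0,0,0,255],[0,0,5,0,0,0,255],[0,0,2,0,0,0,255],[0,0,0,0,0,0,255]]}}

```text
clock: 23.9
tcp_pos: [0.4711, 0.1224, 0.0372]
orientation: [-3.138, 0.063, -0.006]
contact_force: [-0.5, 0.6, -3.0]
grip_width: 0.0319
```

```bash
python3 plan.py 469 122.5 35
```

```text
t 23.9 tcp [471.1 122.4  37.2] yaw -92.3 tiltfix rx,ry -0.003 -0.004 F [-0.5  0.6 -3. ] w 31.9 j [-0.29 -2.08]
shift tool now [-2.2  0.   2.2]
```

>>> {"api": "play_rows", "payload": {"increments": [[-2,0,2,0,-0.003,0,255],[0,0,1.5,0,0,0,255],[0,0,1.5,0,0,0,255],[0,0,1.5,0,0,0,255],[0,0,1,0,0,0,255]]}}

```text
clock: 24.4
tcp_pos: [0.4692, 0.1228, 0.0347]
orientation: [-3.139, 0.063, -0.003]
contact_force: [-2.3, -0.7, 4.5]
grip_width: 0.032
```

```bash
python3 plan.py 469 122.5 35
```

```text
t 24.4 tcp [469.2 122.8  34.7] yaw -92.3 tiltfix rx,ry -0.002 -0.002 F [-2.3 -0.7  4.5] w 32.0 j [-0.3  -2.08]
shift tool now [-0.2  0.3 -0.3]
```

>>> {"api": "play_rows", "payload": {"increments": [[0,0,0,0,0,0,100],[0,0,0,0,0,0,60],[0,0,0,0,0,0,0],[0,0,0,0,0,0,0],[0,0,0,0,0,0,0]]}}

```text
clock: 24.9
tcp_pos: [0.4709, 0.1236, 0.036]
orientation: [-3.137, 0.063, -0.008]
contact_force: [-0.8, 0.6, -0.1]
grip_width: 0.0854
```

>>> {"api": "play_rows", "payload": {"increments": [[0,0,-10,0,0,0,0],[0,0,-30,0,0,0,0],[0,0,-40,0,0,0,0],[0,0,-45,0,0,0,0],[0,0,-45,0,0,0,0]]}}

```text
clock: 25.4
tcp_pos: [0.4657, 0.1217, 0.2079]
orientation: [3.14, -0.062, -0.012]
contact_force: [1.5, 0.2, -0.6]
grip_width: 0.0854
```

```bash
python3 plan.py 644 -114.7 205 -19.1
```

```text
t 25.4 tcp [465.7 121.7 207.9] yaw -92.3 tiltfix rx,ry 0.001 0.008 F [ 1.5  0.2 -0.6] w 85.4 j [-0.27 -2.02]
shift tool now [187.5 229.2   1.6]
rz tool -1.277  shift after turn [-165.   245.9    4.4]
```

>>> {"api": "play_rows", "payload": {"increments": [[23,28,0,0,0.008,0,0],[23,28,0,0,0,0,0],[23,28,0,0,0,0,0],[23,28,0,0,0,0,0],[23,28,0,0,0,0,0]]}}

```text
clock: 25.9
tcp_pos: [0.5812, -0.0196, 0.2221]
orientation: [-3.135, 0.042, -0.029]
contact_force: [0.6, 0.7, 0.1]
grip_width: 0.0856
```

>>> {"api": "play_rows", "payload": {"increments": [[23,28,0,0,0,0,0],[23,28,0,0,0,0,0],[20,25,0,0,0,0,0],[0,0,0,0,0,-0.14,0],[0,0,0,0,0,-0.14,0]]}}

```text
clock: 26.4
tcp_pos: [0.6483, -0.1127, 0.226]
orientation: [-3.115, -0.397, -0.033]
contact_force: [-0.0, 0.1, -0.9]
grip_width: 0.0853
```

>>> {"api": "play_rows", "payload": {"increments": [[0,0,6,0,0,-0.14,0],[0,0,6,0,0,-0.14,0],[0,0,6,0,0,-0.14,0],[0,0,6,0,0,-0.14,0],[0,0,0,0,0,-0.14,0]]}}

```text
clock: 26.9
tcp_pos: [0.6479, -0.1142, 0.2044]
orientation: [2.765, 1.477, 0.032]
contact_force: [-0.5, -0.6, -0.1]
grip_width: 0.0856
```

```bash
python3 plan.py 644 -114.7 140 -19.1
```

```text
t 26.9 tcp [ 647.9 -114.2  204.4] yaw -33.8 tiltfix rx,ry 0.015 -0.015 F [-0.5 -0.6 -0.1] w 85.6 j [ 0.23 -0.59]
shift tool now [-3.6 -3.9 64.3]
rz tool -0.256  shift after turn [-2.7 -4.5 64.3]
```

>>> {"api": "play_rows", "payload": {"increments": [[-3.5,-4,20,0.015,-0.015,-0.13,0],[0,0,20,0,0,-0.125,0],[0,0,20,0,0,0,0],[0,0,15,0,0,0,0],[0,0,0,0,0,0,0]]}}

```text
clock: 27.4
tcp_pos: [0.6429, -0.1157, 0.1306]
orientation: [2.545, 1.836, 0.001]
contact_force: [-0.8, 0.5, -0.4]
grip_width: 0.0852
```

```bash
python3 plan.py 644 -114.7 36 -19.1
python3 - <<'E'
from h import *
f=grab_frame('wrist'); cv2.imwrite('pics/w7.png',f['color'])
E
```

```text
t 27.4 tcp [ 642.9 -115.7  130.6] yaw -18.4 tiltfix rx,ry 0.003 0.001 F [-0.8  0.5 -0.4] w 85.2 j [ 0.26 -0.37]
shift tool now [ 1.5  0.5 94.6]
rz tool 0.013  shift after turn [ 1.5  0.4 94.6]
```

View pics/w7.png

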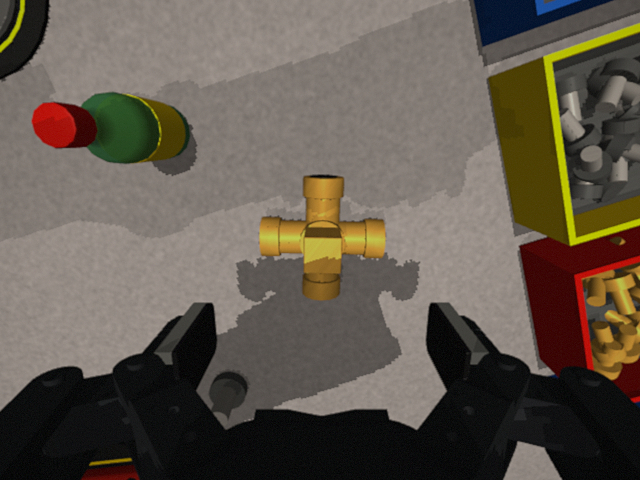

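The cross (322,245) is square to the jaws and between the fingers, with the bins clear at right. I'm descending.

>>> {"api": "play_rows", "payload": {"increments": [[1.5,0.5,15,0.003,0,0.012,0],[0,0,20,0,0,0,0],[0,0,20,0,0,0,0],[0,0,12,0,0,0,0],[0,0,0,0,0,0,0]]}}

```text
clock: 27.95
tcp_pos: [0.6484, -0.1143, 0.0654]
orientation: [2.556, 1.814, 0.008]
contact_force: [-0.8, 0.1, -0.2]
grip_width: 0.0858
```

```bash
python3 plan.py 644 -114.7 36 -19.1
```

```text
t 27.95 tcp [ 648.4 -114.3   65.4] yaw -19.3 tiltfix rx,ry 0.009 -0.0 F [-0.8  0.1 -0.2] w 85.8 j [ 0.24 -0.41]
shift tool now [-1.8 -4.3 29.3]
rz tool -0.003  shift after turn [-1.8 -4.3 29.3]
```

>>> {"api": "play_rows", "payload": {"increments": [[-1.8,-4,8,0.008,0,0,0],[0,0,10,0,0,0,0],[0,0,7,0,0,0,0],[0,0,2,0,0,0,0],[0,0,0,0,0,0,0]]}}

```text
clock: 28.45
tcp_pos: [0.6453, -0.1149, 0.0381]
orientation: [2.561, 1.816, 0.004]
contact_force: [0.6, 0.5, -0.1]
grip_width: 0.0856
```

```bash
python3 plan.py 644 -114.7 36 -19.1
```

```text
t 28.45 tcp [ 645.3 -114.9   38.1] yaw -19.3 tiltfix rx,ry 0.003 -0.001 F [ 0.6  0.5 -0.1] w 85.6 j [ 0.24 -0.42]
shift tool now [-0.3 -1.3  2.1]
rz tool -0.004  shift after turn [-0.3 -1.3  2.1]
```

>>> {"api": "play_rows", "payload": {"increments": [[0,-1.3,2,0.003,0,0,0],[0,0,0.5,0,0,0,0],[0,0,0,0,0,0,100],[0,0,0,0,0,0,255],[0,0,0,0,0,0,255]]}}

```text
clock: 28.95
tcp_pos: [0.645, -0.1145, 0.0366]
orientation: [2.562, 1.817, 0.003]
contact_force: [0.7, 0.1, -0.3]
grip_width: 0.0438
```

>>> {"api": "play_rows", "payload": {"increments": [[0,0,0,0,0,0,255],[0,0,0,0,0,0,255],[0,0,0,0,0,0,255],[0,0,0,0,0,0,255],[0,0,0,0,0,0,255]]}}

```text
clock: 29.45
tcp_pos: [0.6454, -0.1145, 0.0371]
orientation: [2.562, 1.816, 0.005]
contact_force: [0.3, 0.3, 0.5]
grip_width: 0.0223
```

```bash
python3 plan.py 644 -114.7 36 -19.1
```

```text
t 29.45 tcp [ 645.4 -114.5   37.1] yaw -19.3 tiltfix rx,ry 0.003 -0.002 F [0.3 0.3 0.5] w 22.3 j [ 0.24 -0.42]
shift tool now [-0.6 -1.2  1.1]
rz tool -0.004  shift after turn [-0.6 -1.2  1.1]
```

>>> {"api": "play_rows", "payload": {"increments": [[0,0,-10,0,0,0,255],[0,0,-25,0,0,0,255],[0,0,-40,0,0,0,255],[0,0,-45,0,0,0,255],[0,0,-45,0,0,0,255]]}}

```text
clock: 29.95
tcp_pos: [0.6368, -0.114, 0.1975]
orientation: [-2.55, -1.81, 0.023]
contact_force: [1.0, -0.1, -4.1]
grip_width: 0.0223
```

```bash
python3 plan.py 355.5 303.8 200 -23
```

```text
t 29.95 tcp [ 636.8 -114.   197.5] yaw -19.3 tiltfix rx,ry -0.021 0.004 F [ 1.  -0.1 -4.1] w 22.3 j [ 0.27 -0.37]
shift tool now [ 301.6 -403.4    4.8]
rz tool 0.065  shift after turn [ 274.7 -422.1    5.3]
```

>>> {"api": "play_rows", "payload": {"increments": [[10,-15,-15,-0.02,0.004,0,255],[25,-33,-5,0,0,0,255],[25,-33,0,0,0,0,255],[25,-33,0,0,0,0,255],[25,-33,0,0,0,0,255]]}}

```text
clock: 30.45
tcp_pos: [0.5368, 0.0352, 0.2266]
orientation: [2.564, 1.795, 0.015]
contact_force: [0.6, 1.2, -4.3]
grip_width: 0.0225
```

>>> {"api": "play_rows", "payload": {"increments": [[25,-33,0,0,0,0,255],[25,-33,0,0,0,0,255],[25,-33,0,0,0,0,255],[25,-33,0,0,0,0,255],[25,-33,0,0,0,0,255]]}}

```text
clock: 30.95
tcp_pos: [0.4158, 0.2138, 0.2249]
orientation: [2.563, 1.793, 0.01]
contact_force: [0.8, 1.1, -4.4]
grip_width: 0.0222
```

```bash
python3 plan.py 355.5 303.8 200 -23
```

```text
t 30.95 tcp [415.8 213.8 224.9] yaw -20.0 tiltfix rx,ry 0.015 0.002 F [ 0.8  1.1 -4.4] w 22.2 j [-0.18 -1.07]
shift tool now [ 64.  -87.8  23.4]
rz tool 0.052  shift after turn [ 59.4 -91.   23.4]
```

>>> {"api": "play_rows", "payload": {"increments": [[21,-29,5,0.015,0,0,255],[21,-29,5,0,0,0,255],[21,-29,10,0,0,0,255],[0,0,15,0,0,0.05,255],[0,0,15,0,0,0,255]]}}

```text
clock: 31.45
tcp_pos: [0.3469, 0.3114, 0.1765]
orientation: [2.61, 1.749, 0.004]
contact_force: [-0.9, -1.1, -4.7]
grip_width: 0.0224
```

>>> {"api": "play_rows", "payload": {"increments": [[0,0,20,0,0,0,255],[0,0,20,0,0,0,255],[0,0,10,0,0,0,255],[0,0,0,0,0,0,255]]}}

```text
clock: 31.85
tcp_pos: [0.3445, 0.3101, 0.1242]
orientation: [2.606, 1.751, -0.003]
contact_force: [-0.6, 0.1, -4.5]
grip_width: 0.0225
```

```bash
python3 plan.py 355.5 303.8 41 -23
python3 - <<'E'
from h import *
f=grab_frame('wrist'); cv2.imwrite('pics/w8.png',f['color'])
E
```

```text
t 31.85 tcp [344.5 310.1 124.2] yaw -22.2 tiltfix rx,ry 0.001 0.003 F [-0.6  0.1 -4.5] w 22.5 j [-0.41 -1.48]
shift tool now [-1.5 12.5 83.2]
rz tool 0.014  shift after turn [-1.3 12.6 83.2]
```

View pics/w8.png

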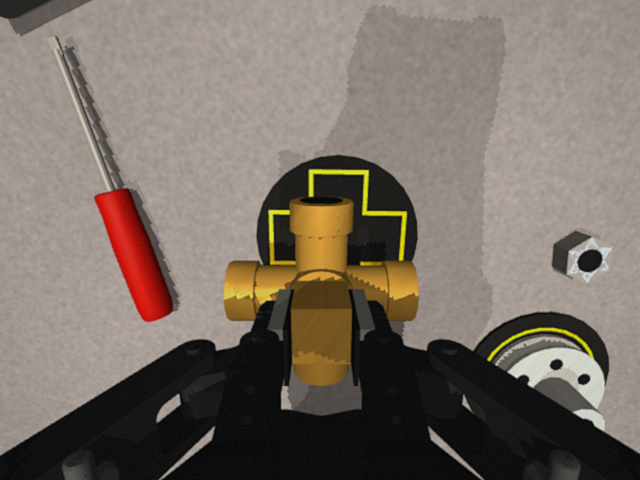

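The brass cross is held square to its outline, centred about (337,225) in the view. I'm correcting +12 mm in tool y and lowering.

>>> {"api": "play_rows", "payload": {"increments": [[-1.5,12.5,10,0,0.003,0.014,255],[0,0,20,0,0,0,255],[0,0,15,0,0,0,255],[0,0,10,0,0,0,255],[0,0,0,0,0,0,255]]}}

```text
clock: 32.4
tcp_pos: [0.3628, 0.304, 0.0706]
orientation: [2.625, 1.724, 0.017]
contact_force: [0.2, -0.6, -4.0]
grip_width: 0.0228
```

```bash
python3 plan.py 355.5 303.8 41 -23
```

```text
t 32.4 tcp [362.8 304.   70.6] yaw -23.4 tiltfix rx,ry 0.007 -0.009 F [ 0.2 -0.6 -4. ] w 22.8 j [-0.44 -1.54]
shift tool now [-3.3 -6.9 29.6]
rz tool -0.007  shift after turn [-3.3 -6.9 29.6]
```

>>> {"api": "play_rows", "payload": {"increments": [[-3.3,-6.5,8,0.007,-0.009,0,255],[0,0,9,0,0,0,255],[0,0,7,0,0,0,255],[0,0,2,0,0,0,255],[0,0,0,0,0,0,255]]}}

```text
clock: 32.9
tcp_pos: [0.3565, 0.3044, 0.0438]
orientation: [-2.626, -1.724, -0.003]
contact_force: [0.3, 0.0, -3.2]
grip_width: 0.0225
```

```bash
python3 plan.py 355.5 303.8 41 -23
```

```text
t 32.9 tcp [356.5 304.4  43.8] yaw -23.4 tiltfix rx,ry 0.001 -0.001 F [ 0.3  0.  -3.2] w 22.5 j [-0.47 -1.59]
shift tool now [-0.9 -0.7  2.8]
rz tool -0.008  shift after turn [-0.9 -0.7  2.8]
```

>>> {"api": "play_rows", "payload": {"increments": [[-1,-0.5,2,0,0,0,255],[0,0,1.5,0,0,0,255],[0,0,1.5,0,0,0,255],[0,0,1.5,0,0,0,255],[0,0,1,0,0,0,255]]}}

```text
clock: 33.4
tcp_pos: [0.3557, 0.3039, 0.041]
orientation: [2.623, 1.722, 0.005]
contact_force: [-2.1, -2.4, 4.5]
grip_width: 0.0225
```

```bash
python3 plan.py 355.5 303.8 41 -23
```

```text
t 33.4 tcp [355.7 303.9  41. ] yaw -23.4 tiltfix rx,ry 0.005 -0.001 F [-2.1 -2.4  4.5] w 22.5 j [-0.48 -1.6 ]
shift tool now [-0.2 -0.2  0. ]
rz tool -0.008  shift after turn [-0.2 -0.2  0. ]
```

>>> {"api": "play_rows", "payload": {"increments": [[0,0,0,0,0,0,100],[0,0,0,0,0,0,60],[0,0,0,0,0,0,0],[0,0,0,0,0,0,0],[0,0,0,0,0,0,0]]}}

```text
clock: 33.9
tcp_pos: [0.3574, 0.3057, 0.0426]
orientation: [2.624, 1.722, 0.013]
contact_force: [0.7, -0.2, 0.3]
grip_width: 0.0853
```

>>> {"api": "play_rows", "payload": {"increments": [[0,0,-10,0,0,0,0],[0,0,-30,0,0,0,0],[0,0,-40,0,0,0,0],[0,0,-45,0,0,0,0],[0,0,-45,0,0,0,0]]}}

```text
clock: 34.4
tcp_pos: [0.3523, 0.3027, 0.2146]
orientation: [2.622, 1.725, -0.01]
contact_force: [1.2, -0.1, -0.3]
grip_width: 0.0854
```

```bash
python3 plan.py 200 520 250 -23
```

```text
t 34.4 tcp [352.3 302.7 214.6] yaw -23.3 tiltfix rx,ry -0.001 0.007 F [ 1.2 -0.1 -0.3] w 85.4 j [-0.34 -1.38]
shift tool now [ 139.1 -225.9  -36.1]
rz tool -0.006  shift after turn [ 140.3 -225.1  -36.2]
```

>>> {"api": "play_rows", "payload": {"increments": [[20,-32,-10,0,0.007,0,0],[20,-32,-10,0,0,0,0],[20,-32,-10,0,0,0,0],[20,-32,0,0,0,0,0],[20,-32,0,0,0,0,0]]}}

```text
clock: 34.9
tcp_pos: [0.2488, 0.4612, 0.2575]
orientation: [-2.636, -1.707, -0.027]
contact_force: [0.2, 0.9, -0.2]
grip_width: 0.0856
```

>>> {"api": "play_rows", "payload": {"increments": [[20,-32,0,0,0,0,0],[20,-32,0,0,0,0,0],[0,0,0,0,0,0,0],[0,0,0,0,0,0,0]]}}

```text
clock: 35.3
tcp_pos: [0.1989, 0.5297, 0.2608]
orientation: [-2.624, -1.717, -0.027]
contact_force: [-0.4, 0.3, -0.5]
grip_width: 0.0854
```

```bash
python3 - <<'E'
from h import *
for n in ["scene","top"]:
    f=grab_frame(n); cv2.imwrite(f"pics/{n}9.png",f["color"]); np.savez(f"{n}9.npz",**f)
f=dict(np.load("top9.npz")); P=cloud(f)
def rect(w):
    (c,s,a)=cv2.minAreaRect((w*1000).astype(np.float32)); return np.round(c,1),np.round(s,1),round(a,1)
def four(w):
    d=w-w.mean(0); z=(d[:,0]+1j*d[:,1]); return np.degrees(np.angle((z**4).sum())/4)
for n,(x,y) in dict(bearing=(660,125),pulley=(469,122.5),cross=(355.4,303.8),flange=(371,-302.8),bottle=(558,-7)).items():
    k=(np.hypot(P[...,0]*1000-x,P[...,1]*1000-y)<60)&(P[...,2]>.009)&(P[...,2]<.13); p=P[k]
    zm=np.percentile(p[:,2],99.5); t=p[p[:,2]>zm-.006]
    print(n,len(p),'ztop',zm.round(4),rect(p[:,:2]),'four',four(p[:,:2]).round(1),'top',rect(t[:,:2])[0],t[:,:2].mean(0).round(4)*1000)
E
python3 plan.py
```

```text
bearing 847 ztop 0.0695 (array([667. , 112.8]), array([96.8, 60.8]), 24.7) four 25.5 top [661.4 125.1] [661.6 125. ]
pulley 1638 ztop 0.0623 (array([468.4, 122.2]), array([85.3, 85.1]), 63.1) four -4.0 top [467.9 122.8] [468.  122.6]
cross 1309 ztop 0.066 (array([355.5, 302.2]), array([81.4, 83.8]), 21.4) four -23.7 top [355.1 302. ] [355.2 302.1]
flange 1491 ztop 0.0591 (array([ 381.6, -303.8]), array([74.9, 92.2]), 83.4) four 35.5 top [ 372.1 -302.4] [ 371.9 -302.5]
bottle 483 ztop 0.118 (array([557.1,  -6.4]), array([38.2, 33.5]), 72.0) four 28.6 top [560.3  -6.9] [560.4  -6.7]
t 35.4 tcp [199.5 529.3 260.9] yaw -23.7 tiltfix rx,ry 0.005 -0.018 F [-0.2 -0.3  0. ] w 85.1 j [-0.77 -1.95]
```

View pics/top9.png

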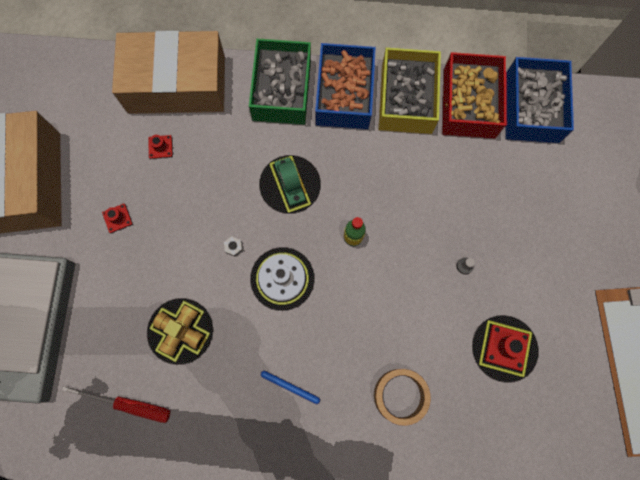

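View pics/scene9.png

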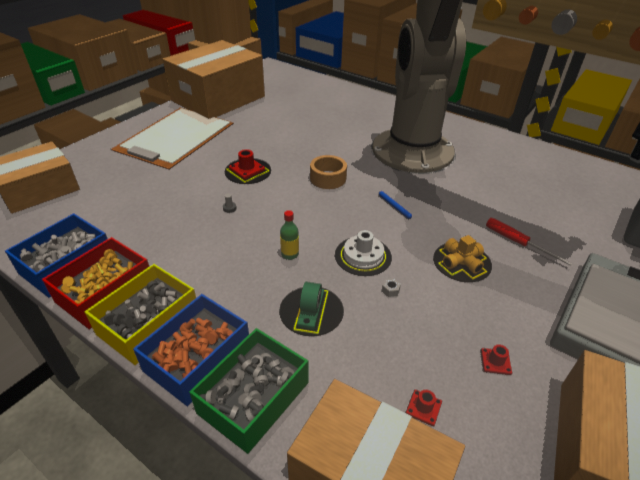

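Both views show all four parts centred in their outlines: bearing (290,183), pulley (282,278), cross (180,331) and flange (505,348). The bottle stands where it was at (355,231). I'll check the flange angle once more by colour, because stray points spoiled its rectangle, and then hand in.

Run:
```python
from h import *
f=dict(np.load("top9.npz")); P=cloud(f); h=cv2.cvtColor(f["color"],cv2.COLOR_BGR2HSV)
m=(cv2.inRange(h,(0,120,40),(10,255,255))|cv2.inRange(h,(170,120,40),(180,255,255)))>0
m[:, :470]=0; m[:,545:]=0; m[:310]=0; m[390:]=0
p=P[m]; p=p[(p[:,2]>.01)&(p[:,2]<.03)]
print(cv2.minAreaRect((p[:,:2]*1000).astype(np.float32)))
print(r.get_obs()["qvel"].round(3))
r.hand_in()
```

```text
((371.7286376953125, -301.72900390625), (69.34963989257812, 68.91239929199219), 79.0928955078125)
[ 0.015 -0.005  0.015  0.01   0.007  0.    -0.003]
the job is handed in; nothing more can be done
```

All four parts are set down on their mats and the job is handed in, at about 35 s on the robot's clock. `r.hand_in()` reports no verdict, so the result rests on the checks below.

I placed them in this order: bearing, flange (the 70 mm one, not the two 47 mm look-alikes), pulley, brass cross. Each was lowered until the force reading showed the mat carrying it, then released.

The last camera check compared each part with its outline:

| Part | Off centre | Off angle |
|---|---|---|
| Bearing | about 1.5 mm | under 1° |
| Pulley | about 1 mm | not needed (round) |
| Brass cross | about 2 mm | under 1° |
| Flange | about 1.5 mm | about 0.1° |

All four look upright, and the oil bottle is standing within about 1 mm of where it started. The arm ended clear of everything.

- **Flange and bearing rectangles:** the first rectangle fits from depth at the end were spoiled by stray points, giving 92 × 75 mm for the flange. I re-measured the flange by colour, which gave 69 × 69 mm. I judged the bearing by its housing top and its edge angle.
- **Height readings:** the depth camera read heights 2–3 mm too high throughout. I took that as calibration error.

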